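# Film the clocks and rest them on their casing cushions

## Robot

A 6-joint arm with a two-finger parallel gripper is mounted at the origin on the work surface. World frame = base frame: x ahead of the robot, y to its left, z up, the work surface at z = 0. Lengths are in m, angles in rad, forces in N, time in s.
With the tool pointing down it reaches from about 0.35 to 0.975 m from the base axis. Payload 4.9 kg.
Tool frame: the origin (TCP) lies at the very end of the fingers, on their centre line; the grasp point (between the pads) lies 19 mm behind it (ctrl.tcp_to_grasp is the z of the grasp point in the tool frame, in m); z points along the fingers, y is the line along which they close (so a half turn about z gives the same grasp; the last joint's range is limited). The gripper opens to 85 mm and grips with 20 to 120 N. Pads are 22 mm wide; open, the fingers measure 114 mm over their backs; the gripper's body (76 mm by 85 mm) begins 54 mm behind the grasp point. The pads swing forward as they close: fully open they stand 13 mm farther back than shut.
Start: joints at [1.148, 0.053, 1.613, -0, 1.476, -0.119], TCP at [0.187, 0.596, 0.231] pointing down, gripper open.
Joint ranges: [-3.01, 3.01], [-1.01, 2.22], [0.06, 2.58], [-1.02, 4.17], [0.09, 2.62], [-3.14, 3.14]. Speed limits (rad/s): [2.57, 2.57, 3.14, 3.14, 3.14, 3.14].

## Interface

Orientations are given as a rotation vector (axis times angle).
In Python, from station import ctrl, eyes, job, nets gives the robot as it stands. The module is installed in compiled form; this text tells all that it offers.
- The arm moves only by the tool jog_arm, never from a script. Its argument "commands" is one flat list of numbers, 7 for each row, row after row: the shift along the tool's x, y, z each as a share of 0.06 m, from -1 to 1, then the turn, a rotation vector about the tool's x, y, z each as a share of 0.1 rad, from -1 to 1, then the finger opening in mm, from 0 to 85.4. In form: [x, y, z, ax, ay, az, grip, x, y, z, ax, ay, az, grip, ...]. A call has 1 to 20 rows; each row shifts and turns the commanded pose from where the row before left it, along the tool's axes as they then stand; what a row does not reach is not made up. A row lasts 1/8 s, in which the tool goes at most 62.5 mm and 10.7 degrees, less where a joint would pass 70% of its speed; a pose out of reach is approached as far as the arm can. A call with a number of a shift or a turn outside -1 to 1 is refused whole. A call with a gripper value outside its range is refused whole. The fingers move at their own pace and stop on an object; "newtons" is the grip in N (left out, the last holds). Time passes only in rows, so rows that do not move let the fingers close. It gives the time, the measured TCP pose, the force, the opening and the grip force at its end, in the units of the state.
- ctrl.get_obs(): the state, without advancing time (a new reading comes with each control period).
- eyes.get_image(name): name is "scene" or "side" or "wrist"; returns a dict with "image" (384x512x3 uint8, red, green, blue), "z_map" (384x512 float32, m along the optical axis (not along the pixel's ray), 0 where there is no reading), "K" (3x3 intrinsics, pixels), "cam_to_world" (4x4, takes a point from camera to world coordinates). Camera axes: x right, y up, looking along -z (the intrinsics and any distortion apply to the point x, -y, -z); pixel columns grow to the right and rows downward; lengths in m; the calibration is good to about 2 mm. A picture is of the moment at which its call begins.
- job.finish_job(): hands the job in; it is judged then, once.
Trained networks look in the newest picture that a camera, given by its name, has taken for a name from the list of things; names that differ only in an ending like _2 or _b are one class to them, and where a whole thing is asked for, a point or a joint stands for the part that bears it (a point fixed in the world has none). Each returns a list of dicts, best first, with "p" (0 to 1); they miss things now and then, are a little off and sometimes report something else, mostly with a low value. They report only what shows in the picture. A call takes as long as a camera call.
- nets.silhouettes(camera, name): "mask" (384x512 bool, what is visible of it) and "bbox" ([left, top, right, bottom] in pixels, round what is visible of it).
The state is a dict: "t": time; "q": joint angles; "dq": joint speeds; "effort": joint torques, N m; "tool_pos": TCP position; "tool_rot": TCP orientation; "contact_force": force on the tool from outside, world axes, zero at the start; "wrist_torque": the same for the moment, N m; "opening": finger opening in m; "grip_force": force on a finger pad.
Only numpy, scipy, OpenCV 4.12 (cv2) and the standard library are available. Lean on these libraries where they do the work, as an engineer would, in place of code of your own. Each camera call takes 0.05 s, during which the arm holds its last target. There are 200 camera calls.

## Task

Turn and tilt the inspection camera (its orange tab is the handle) until it looks straight at the viewing point above the white target plate, and leave it so. Then, in the order red, yellow, blue (skipping one that is not there), take each travel clock, hold it flat and still with its centre at the viewing point, level with the red pointer, for a full second, and rest it flat, balanced by itself, on top of the domed cushion with the collar of its own colour. Leave the jar, the loupe and the screwdriver alone; if a clock is knocked or dropped, take it up again.

Things in the scene. Friction and masses are not known exactly. Their poses are not given: they have to be found in the camera images.
- clock_red: red skeleton travel clock: a closed flat block 86 x 58 x 20 mm (x, y, z), glazed and alike on both faces, 160 g; origin at its centre (10 mm above what it lies flat on), z normal to the faces, x along the 86 mm side. None from the start means this clock is absent
- clock_yellow: yellow skeleton travel clock: a closed flat block 86 x 58 x 20 mm (x, y, z), glazed and alike on both faces, 160 g; origin at its centre (10 mm above what it lies flat on), z normal to the faces, x along the 86 mm side. None from the start means this clock is absent
- clock_blue: blue skeleton travel clock: a closed flat block 86 x 58 x 20 mm (x, y, z), glazed and alike on both faces, 160 g; origin at its centre (10 mm above what it lies flat on), z normal to the faces, x along the 86 mm side. None from the start means this clock is absent
- dome_red: fixed domed grey rubber casing cushion with a red collar (100 mm diameter, 4 mm high, flat on the bench) round its foot: a spherical cap of 50 mm radius, 80 mm across at the bench, highest point 20 mm above the bench on the axis; origin on the bench at the axis, z up
- dome_yellow: fixed domed grey rubber casing cushion with a yellow collar (100 mm diameter, 4 mm high, flat on the bench) round its foot: a spherical cap of 50 mm radius, 80 mm across at the bench, highest point 20 mm above the bench on the axis; origin on the bench at the axis, z up
- dome_blue: fixed domed grey rubber casing cushion with a blue collar (100 mm diameter, 4 mm high, flat on the bench) round its foot: a spherical cap of 50 mm radius, 80 mm across at the bench, highest point 20 mm above the bench on the axis; origin on the bench at the axis, z up
- view_stand: fixed viewing stand: white round target plate 100 mm diameter on the bench with a red centre spot (origin at its centre, on the bench), and 95 mm to its -x side (towards the robot) a thin steel post (8 mm thick, 104 mm high, on a foot 32 mm across) whose short red pointer, 100 mm above the bench, points level towards the axis of the plate (its tip ends 73 mm short of the axis)
- viewpoint (a point): the viewing point in the air: 100 mm straight above the centre of the target plate, at the height of the red pointer
- cam_base: fixed round foot of the inspection camera, 100 mm diameter, 22 mm high; origin on the bench on the swivel axis (vertical). On it a turntable with a yoke carries the camera head on a level tilt axis, 170 mm above the bench, that crosses the swivel axis
- cam_axis (a point): point where the swivel and tilt axes cross, in the middle of the white camera head (100 x 46 x 44 mm, with a black round lens 18 mm long on its -x end). Moves with the head: the camera looks along its own -x, its y is the tilt axis, its z goes up through the orange tab
- cam_grip (a point): grip point of the orange tab standing on the camera head (24 mm along the head's x, 14 mm along its y, 42 mm tall, top 64 mm above the tilt axis); the point is 52 mm above the tilt axis, 12 mm below the tab's top; pinch it across its 14 mm
- cam_swivel (a joint): swivel of the camera about the vertical (rad), positive anticlockwise from above; stiff, stays where left; at 0 the camera looks along the -x axis of cam_base; range -1.5 to 1.5
- cam_tilt (a joint): tilt of the camera head (rad), positive looks down, 0 level; stiff, stays where left; range -0.4 to 1.0
- oil_bottle: bystander: amber glass jar with black cap, 40 mm diameter, 75 mm high, origin at its underside
- loupe: bystander: black eye loupe, cone 40 mm diameter at the foot, 36 mm high, origin at its underside
- screwdriver: bystander: screwdriver 140 mm long lying on the bench, origin below its middle

How it is judged:
By the outcome, as a careful person would: the job done as asked, in the order asked, and still so for the second after the job is handed in, with the robot touching nothing.
Of clock_red, clock_yellow, clock_blue only 2 to 3 are there at a start; the rules pass over those that are not, and their reading is None.
At some moment in a run one of clock_red, clock_yellow, clock_blue may be knocked a few centimetres aside while the robot is not near it.
Once in a run the grip may slacken for a moment while it holds something.
It also fails if it takes over 210 s, if anything falls off the work surface, if the arm or the gripper's body presses on something with over 40 N, if the wrist force passes 120 N, or if a joint passes its speed limit or range.

## Working session

There is one attempt and no reset: what is moved stays moved. The work goes in short steps, Python scripts to look and compute and a tool call to move; the robot and the scene stay as the last step left them, time stands still between calls to the robot, and variables do not carry over. Pictures are saved under pics/ and viewed, at most 14 in all, crops included, and the job is handed in when it is done.

Besides the shell and the picture viewer there is one more tool, called after "Emit:" as a command line: name --argument value ..., lists and objects as JSON in quotes. jog_arm: Moves the arm, as the interface text tells. Shift numbers are shares of 0.06 m and turn numbers shares of 0.1 rad, none past 1 either way. Its arguments: {"type":"object","properties":{"commands":{"type":"array","items":{"type":"number"}},"newtons":{"type":"number"}},"required":["commands"]}

```bash
mkdir -p pics; ls; cat > h.py <<'E'
import numpy as np, cv2
from scipy.spatial.transform import Rotation as R
from station import ctrl, eyes, job, nets
def world(im, rows, cols):
    z=im["z_map"][rows,cols]; K=im["K"]
    x=(cols-K[0,2])/K[0,0]*z; y=(rows-K[1,2])/K[1,1]*z
    P=np.stack([x,-y,-z,np.ones_like(z)],-1)
    return (P@im["cam_to_world"].T)[...,:3]
def cloud(im, mask):
    r,c=np.nonzero(mask&(im["z_map"]>0)); return world(im,r,c)
def save(im,fn): cv2.imwrite("pics/"+fn, im["image"][...,::-1])
E
python3 - <<'E'
from h import *
o=ctrl.get_obs(); print({k:np.round(v,3) for k,v in o.items()}, ctrl.tcp_to_grasp)
ims=[]
for n in ["scene","side"]:
    im=eyes.get_image(n); ims.append(im["image"]); save(im,n+"0.png")
    print(n, im["K"].round(1).tolist(), im["cam_to_world"].round(3).tolist())
    for t in ["clock_red","clock_yellow","clock_blue","dome_red","dome_yellow","dome_blue","view_stand","cam_base","cam_axis","cam_grip","oil_bottle","loupe","screwdriver"]:
        for d in nets.silhouettes(n,t)[:2]:
            P=cloud(im,d["mask"]); 
            if len(P): print(t,round(d["p"],2),np.array(d["bbox"]).tolist(),len(P),P.mean(0).round(3),P.min(0).round(3),P.max(0).round(3))
E
```

```text
pics
{'t': np.float64(0.0), 'q': array([ 1.148,  0.053,  1.614, -0.   ,  1.476, -0.119]), 'dq': array([ 0.   ,  0.001, -0.   , -0.001, -0.002,  0.001]), 'effort': array([ 1.0000e-03, -3.9368e+01, -3.7018e+01, -0.0000e+00,  7.0000e-03,
       -0.0000e+00]), 'tool_pos': array([0.187, 0.596, 0.23 ]), 'tool_rot': array([-4.750e-01, -3.105e+00,  3.000e-03]), 'contact_force': array([-0.559, -0.17 ,  0.469]), 'wrist_torque': array([-0.012, -0.002, -0.032]), 'grip_force': np.float64(0.0), 'opening': np.float64(0.085)} -0.0187
scene [[390.0, 0.0, 250.9], [0.0, 390.0, 187.7], [0.0, 0.0, 1.0]] [[-0.196, -0.528, 0.826, 1.44], [0.981, -0.095, 0.172, 0.209], [-0.013, 0.844, 0.536, 0.724], [0.0, 0.0, 0.0, 1.0]]
clock_red 0.6 [189.6, 185.7, 204.8, 201.5] 148 [ 0.411 -0.193  0.019] [ 0.366 -0.221  0.004] [ 0.441 -0.169  0.023]
clock_red 0.41 [289.7, 231.1, 326.6, 256.3] 666 [0.596 0.191 0.008] [ 0.537  0.142 -0.001] [0.639 0.24  0.021]
clock_yellow 0.68 [192.2, 181.9, 239.0, 266.3] 2409 [ 0.681 -0.043  0.113] [ 0.298 -0.189 -0.003] [0.721 0.009 0.235]
clock_blue 0.83 [156.9, 210.6, 186.9, 235.2] 462 
[... 2277 characters left out ...]
0.279 0.234]
cam_axis 0.58 [272.1, 168.7, 323.5, 219.1] 1364 [ 0.667 -0.051  0.179] [ 0.614 -0.102 -0.003] [0.827 0.307 0.236]
cam_grip 0.67 [274.5, 171.8, 321.9, 217.0] 1272 [ 0.662 -0.059  0.185] [ 0.612 -0.102 -0.   ] [0.776 0.272 0.236]
oil_bottle 0.67 [259.0, 150.7, 271.2, 176.2] 237 [0.664 0.312 0.043] [ 0.648  0.301 -0.   ] [0.685 0.337 0.077]
oil_bottle 0.46 [273.3, 169.4, 324.3, 262.8] 2804 [ 0.663 -0.062  0.116] [ 0.614 -0.102 -0.003] [0.811 0.307 0.234]
loupe 0.64 [302.9, 264.9, 317.7, 284.7] 257 [ 0.674 -0.164  0.024] [ 0.659 -0.175 -0.   ] [ 0.692 -0.142  0.038]
screwdriver 0.87 [306.4, 308.8, 370.5, 324.4] 479 [ 0.716 -0.282  0.019] [ 0.629 -0.293  0.003] [ 0.765 -0.265  0.029]
```

```bash
python3 - <<'E'
import cv2
a=cv2.imread("pics/scene0.png")[150:300,90:420]; b=cv2.imread("pics/side0.png")[140:340,110:440]
cv2.imwrite("pics/a.png",cv2.resize(a,None,fx=2.4,fy=2.4,interpolation=2)); cv2.imwrite("pics/b.png",cv2.resize(b,None,fx=2.4,fy=2.4,interpolation=2))
E
```

```text
(no output)
```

View pics/a.png

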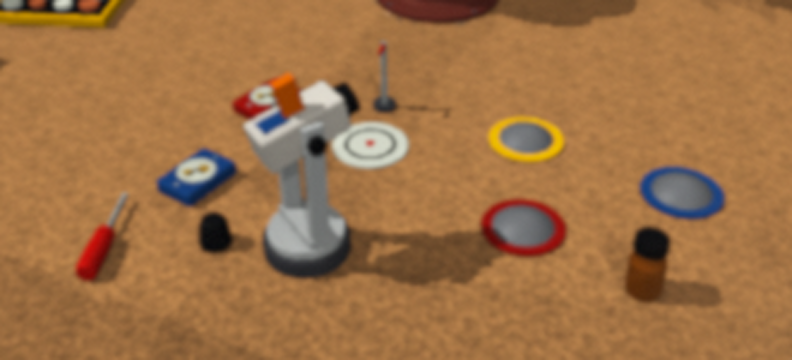

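View pics/b.png

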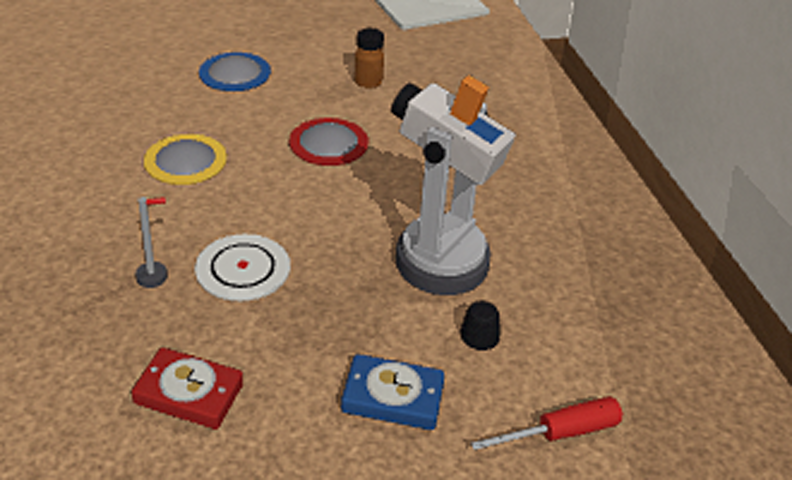

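```bash
cat >> h.py <<'E'
from scipy.optimize import least_squares
def circ(P,r,c0):  # fixed-radius circle fit
    f=lambda c: np.hypot(P[:,0]-c[0],P[:,1]-c[1])-r
    s=least_squares(f,c0,loss="soft_l1",f_scale=.002); return s.x, np.abs(f(s.x)).mean()
def hsv(im): return cv2.cvtColor(im["image"],cv2.COLOR_RGB2HSV)
def hue(im,lo,hi,s=120,v=60):
    H=hsv(im); h=H[...,0].astype(int)
    m=((h>=lo)&(h<=hi)) if lo<=hi else ((h>=lo)|(h<=hi))
    return m&(H[...,1]>s)&(H[...,2]>v)
def box(P,c,r): return P[(np.hypot(P[:,0]-c[0],P[:,1]-c[1])<r)]
def rect(P):
    (x,y),(w,h),a=cv2.minAreaRect((P[:,:2]*1000).astype(np.float32)); 
    if w<h: w,h,a=h,w,a+90
    return np.round([x,y,w,h,(a+90)%180-90],1)
def clockfit(im,name,zlo=.012,zhi=.03):
    out=[]
    for d in nets.silhouettes(im["name"],name)[:1]:
        k=cv2.erode(d["mask"].astype(np.uint8),np.ones((2,2)))>0
        P=cloud(im,k); P=P[(P[:,2]>zlo)&(P[:,2]<zhi)]
        if len(P): zt=np.percentile(P[:,2],90); Q=P[abs(P[:,2]-np.median(P[P[:,2]>zt-.006][:,2]))<.0035]; med=np.median(Q,0); Q=Q[np.hypot(*(Q-med)[:,:2].T)<.06]; out.append((round(d["p"],2),len(Q),rect(Q),np.median(Q[:,2]).round(4),Q.mean(0).round(4)))
    return out
def shot(n):
    im=eyes.get_image(n); im=dict(im); im["name"]=n; return im
E
python3 - <<'E'
from h import *
for n in ["scene","side"]:
    im=shot(n); print(n)
    A=cloud(im,np.ones((384,512),bool))
    for nm,c,h in [("red",(.59,.19),(172,8)),("yellow",(.415,.18),(18,34)),("blue",(.495,.375),(100,130))]:
        P=box(cloud(im,hue(im,*h,s=130)),c,.07); P=P[P[:,2]<.012]
        print(nm,len(P),circ(P,.045,c),"top",[x.round(4) for x in (lambda Q:(Q[:,:2].mean(0),Q[:,2].mean()))(sorted(box(A,c,.06).tolist(),key=lambda p:-p[2])[:40] and np.array(sorted(box(A,c,.06).tolist(),key=lambda p:-p[2])[:40]))], np.median(P[:,2]))
        # sphere centre fit for the cap
        Q=box(A,c,.055);Q=Q[Q[:,2]>.007]; s=least_squares(lambda p:np.linalg.norm(Q-np.r_[p,-.03],axis=1)-.05,c,loss="soft_l1",f_scale=.002); print("  cap",s.x.round(4),len(Q))
    H=hsv(im); W=(H[...,1]<60)&(H[...,2]>150)
    P=box(cloud(im,W),(.46,-.02),.06); P=P[P[:,2]<.012]
    print("plate",rect(P),P[:,2].mean())
    P=box(cloud(im,hue(im,172,8)),(.46,-.02),.03); print("spot",P.mean(0).round(4),len(P))
    P=box(cloud(im,hue(im,172,8)),(.37,-.02),.05); P=P[P[:,2]>.08]; print("pointer",P.mean(0) if len(P) else 0,P.min(0),P.max(0))
    P=box(A,(.67,-.045),.056); Q=P[(P[:,2]>.006)&(P[:,2]<.019)]; print("foot",circ(Q,.05,(.67,-.045)),len(Q))
    T=cloud(im,hue(im,5,16,s=170,v=90)); T=box(T,(.67,-.045),.09); T=T[T[:,2]>.18]; print("tab",len(T),T.mean(0).round(4),T.min(0).round(4),T.max(0).round(4)); np.save(n+"_tab.npy",T)
    Hd=P[(P[:,2]>.14)]; np.save(n+"_head.npy",box(A[A[:,2]>.13],(.67,-.045),.1))
    for c in ["clock_red","clock_yellow","clock_blue"]: print(c,clockfit(im,c))
E
```

```text
scene
red 320 (array([0.58874855, 0.19151517]), np.float64(0.00355486140751607)) top [array([0.5902, 0.192 ]), np.float64(0.0187)] 0.0029270654399451423
  cap [0.5871 0.1907] 272
yellow 304 (array([0.4090312 , 0.18154293]), np.float64(0.005016779644453494)) top [array([0.4122, 0.1793]), np.float64(0.0188)] 0.002392666068839089
  cap [0.4078 0.1804] 195
blue 157 (array([0.48816575, 0.37683338]), np.float64(0.0031356177633341292)) top [array([0.49  , 0.3767]), np.float64(0.0185)] 0.0030945385491818467
  cap [0.4863 0.3762] 233
plate [460.3 -20.1  99.7  98.1 -22.2] 0.0025909490813220346
spot [ 0.4572 -0.0189  0.0032] 1
pointer [ 0.37381879 -0.01891718  0.09906884] [ 0.36320253 -0.02117096  0.09114925] [ 0.38621078 -0.01663791  0.1030423 ]
foot (array([ 0.66775206, -0.04839227]), np.float64(0.0011001268420971768)) 142
tab 149 [ 0.6803 -0.0528  0.2169] [ 0.6691 -0.0682  0.1913] [ 0.6911 -0.0409  0.2353]
clock_red [(0.73, 130, array([ 405.5, -186.3,   63.1,   51. ,  -29.3]), np.float64(0.0195), array([ 0.409 , -0.1907,  0.0194]))]
clock_yellow []
clock_blue [(0.84, 281, array([ 580.5, -213
[... 574 characters left out ...]
35090974267764086
  cap [0.4876 0.3764] 162
plate [457.8 -20.6 102.3 100.2 -38.5] 0.0030482822639143507
spot [ 0.4582 -0.0207  0.0041] 10
pointer [ 0.37750234 -0.02146062  0.1010215 ] [ 0.36844003 -0.02436565  0.0979264 ] [ 0.38488061 -0.0182494   0.10353029]
foot (array([ 0.66892419, -0.04783037]), np.float64(0.0009154623423801662)) 158
tab 193 [ 0.6739 -0.0608  0.2153] [ 0.6616 -0.0729  0.1887] [ 0.6905 -0.0499  0.2348]
clock_red [(0.88, 763, array([ 394.5, -184.8,   82.3,   56.3,  -30.5]), np.float64(0.0199), array([ 0.3941, -0.1865,  0.0198]))]
clock_yellow []
clock_blue [(0.59, 760, array([ 576.4, -219.5,   82.5,   55.1,  -23.6]), np.float64(0.0198), array([ 0.576 , -0.2215,  0.0198]))]
```

```bash
cat >> h.py <<'E'
AX=np.array([.6683,-.0481,.170]); VP=np.array([.459,-.020,.100])
def headrot(s,t): # world; s measured from world -x, t positive looks down
    return R.from_euler("z",s)*R.from_euler("y",-t)
def sdfbox(P,c,h):
    q=np.abs(P-c)-h; return np.linalg.norm(np.maximum(q,0),axis=1)+np.minimum(q.max(1),0)
def headfit(P,ax=AX,starts=None,free=False):
    def f(p):
        L=headrot(p[0],p[1]).inv().apply(P-ax-(np.r_[p[2:],0] if free else 0))
        d=np.minimum(sdfbox(L,[0,0,0],[.05,.023,.022]),sdfbox(L,[0,0,.043],[.012,.007,.021]))
        rr=np.hypot(L[:,1],L[:,2])-.016; q=np.stack([rr,np.abs(L[:,0]+.059)-.009],1)
        d=np.minimum(d,np.linalg.norm(np.maximum(q,0),axis=1)+np.minimum(q.max(1),0)); return d
    best=None
    for s0 in np.arange(-1.5,1.6,.3):
        for t0 in (-.3,.2,.7):
            r=least_squares(f,[s0,t0]+([0,0] if free else []),loss="soft_l1",f_scale=.003)
            if best is None or r.cost<best.cost: best=r
    return best.x,np.abs(f(best.x)).mean()
def headpts(im):
    A=cloud(im,np.ones((384,512),bool)); A=box(A,AX,.085); A=A[(A[:,2]>.155)|(np.hypot(*(A-AX)[:,:2].T)>.03)]; return A[(A[:,2]>.12)&(A[:,2]<.26)]
E
python3 - <<'E'
from h import *
Ps=[]
for n in ["scene","side"]:
    P=headpts(shot(n)); Ps.append(P); print(n,len(P),headfit(P),headfit(P,free=True))
P=np.vstack(Ps); print(headfit(P,free=True)); (s,t),e=headfit(P); print(s,t,e)
d=VP-AX; st=np.arctan2(-d[1],-d[0]); tt=np.arctan2(-d[2],np.hypot(*d[:2])); print("target",st,tt, headrot(st,tt).apply([-1,0,0]),d/np.linalg.norm(d))
print("grip",AX+headrot(s,t).apply([0,0,.052]))
E
```

```text
scene 1285 (array([-0.81168034, -0.23487081]), np.float64(0.004032132134985478)) (array([-8.00216384e-01, -2.35869528e-01,  1.49676817e-04,  2.41154426e-03]), np.float64(0.004064982703180756))
side 1496 (array([-0.81412106, -0.23673236]), np.float64(0.003861505311807822)) (array([-8.17782119e-01, -2.36303849e-01, -1.11233572e-03, -4.57119058e-04]), np.float64(0.003961655450970998))
(array([-8.13277159e-01, -2.36258799e-01, -3.87570600e-04,  6.55317980e-04]), np.float64(0.003937362100763933))
-0.8127740833909542 -0.23565459643272446 0.003939645596494565
target -0.13345900145959597 0.320076311834884 [-0.9407706   0.12630508 -0.314639  ] [-0.9407706   0.12630508 -0.314639  ]
grip [ 0.67664673 -0.05691671  0.22056281]
```

```bash
cat >> h.py <<'E'
def plan(wps, start=None, dp=.045, da=.08):
    """wps: list of (pos, Rotation or None, grip mm, nsteps or None); prints rows of 7"""
    if start is None:
        o=ctrl.get_obs(); start=(np.array(o["tool_pos"]),R.from_rotvec(o["tool_rot"]))
    p,r=start; rows=[]
    for pos,rot,g,n in wps:
        pos=p if pos is None else np.array(pos); rot=r if rot is None else rot
        if n is None: n=max(1,int(np.ceil(max(np.linalg.norm(pos-p)/dp,(r.inv()*rot).magnitude()/da))))
        for k in range(n,0,-1):
            tv=np.round(r.inv().apply((pos-p)/k)/.06,2); rv=np.round((r.inv()*rot).as_rotvec()/k/.1,2)
            assert abs(tv).max()<=1 and abs(rv).max()<=1,(tv,rv)
            p=p+r.apply(tv*.06); r=r*R.from_rotvec(rv*.1)
            rows.append([*tv,*rv,g])
    rows=[[float(x)+0 for x in w] for w in rows]
    for i in range(0,len(rows),20):
        print(len(rows[i:i+20]),"rows:"," ".join(",".join(f"{x:g}" for x in w)+"," for w in rows[i:i+20])[:-1])
    return p,r
def gripframe(zdir,ydir,ref):
    z=np.array(zdir,float); z/=np.linalg.norm(z); out=[]
    for s in (1,-1):
        y=s*np.array(ydir,float); y-=z*(y@z); y/=np.linalg.norm(y)
        out.append(R.from_matrix(np.stack([np.cross(y,z),y,z],1)))
    return min(out,key=lambda q:(ref.inv()*q).magnitude())
def tabpose(s,t,up=0.,ref=None):
    H=headrot(s,t); ref=ref or R.from_rotvec(ctrl.get_obs()["tool_rot"])
    q=gripframe(H.apply([0,0,-1]),H.apply([0,1,0]),ref)
    return AX+H.apply([0,0,.052-.0187+up]),q
def st():
    o=ctrl.get_obs(); print("t",round(float(o["t"]),2),"pos",o["tool_pos"].round(4),"open",round(float(o["opening"])*1000,1),"gf",round(float(o["grip_force"]),1),"F",o["contact_force"].round(1),"q",o["q"].round(2))
E
python3 - <<'E'
from h import *
p,q=tabpose(-.813,-.236,.09); print(p,q.as_matrix().round(2).tolist())
plan([(p,q,50,None),(tabpose(-.813,-.236,.03)[0],q,50,4)])
E
```

```text
[ 0.68811512 -0.06904033  0.28988225] [[-0.67, 0.73, -0.16], [0.71, 0.69, 0.17], [0.23, 0.0, -0.97]]
20 rows: -0.59,-0.43,-0.05,-0.03,0.12,0.27,50, -0.6,-0.41,-0.06,-0.03,0.12,0.27,50, -0.62,-0.39,-0.07,-0.03,0.12,0.27,50, -0.62,-0.38,-0.08,-0.03,0.12,0.27,50, -0.63,-0.36,-0.09,-0.03,0.12,0.27,50, -0.64,-0.34,-0.09,-0.03,0.12,0.27,50, -0.65,-0.32,-0.1,-0.03,0.12,0.27,50, -0.66,-0.3,-0.11,-0.03,0.12,0.26,50, -0.66,-0.29,-0.12,-0.03,0.12,0.27,50, -0.67,-0.27,-0.13,-0.03,0.12,0.26,50, -0.67,-0.25,-0.14,-0.03,0.12,0.27,50, -0.68,-0.23,-0.15,-0.03,0.12,0.26,50, -0.68,-0.21,-0.16,-0.03,0.12,0.27,50, -0.69,-0.2,-0.16,-0.03,0.13,0.26,50, -0.69,-0.18,-0.17,-0.03,0.12,0.27,50, -0.69,-0.16,-0.18,-0.04,0.13,0.26,50, -0.7,-0.14,-0.19,-0.03,0.12,0.27,50, -0.7,-0.12,-0.21,-0.04,0.13,0.26,50, -0.69,-0.09,-0.21,-0.03,0.12,0.27,50, 0,0,0.25,0,0,0,50
3 rows: 0,0,0.25,0,0,0,50, 0,0,0.25,0,0,0,50, 0,0,0.25,0,0,0,50
```

Emit:
jog_arm --commands '[-0.59,-0.43,-0.05,-0.03,0.12,0.27,50,-0.6,-0.41,-0.06,-0.03,0.12,0.27,50,-0.62,-0.39,-0.07,-0.03,0.12,0.27,50,-0.62,-0.38,-0.08,-0.03,0.12,0.27,50,-0.63,-0.36,-0.09,-0.03,0.12,0.27,50,-0.64,-0.34,-0.09,-0.03,0.12,0.27,50,-0.65,-0.32,-0.1,-0.03,0.12,0.27,50,-0.66,-0.3,-0.11,-0.03,0.12,0.26,50,-0.66,-0.29,-0.12,-0.03,0.12,0.27,50,-0.67,-0.27,-0.13,-0.03,0.12,0.26,50,-0.67,-0.25,-0.14,-0.03,0.12,0.27,50,-0.68,-0.23,-0.15,-0.03,0.12,0.26,50,-0.68,-0.21,-0.16,-0.03,0.12,0.27,50,-0.69,-0.2,-0.16,-0.03,0.13,0.26,50,-0.69,-0.18,-0.17,-0.03,0.12,0.27,50,-0.69,-0.16,-0.18,-0.04,0.13,0.26,50,-0.7,-0.14,-0.19,-0.03,0.12,0.27,50,-0.7,-0.12,-0.21,-0.04,0.13,0.26,50,-0.69,-0.09,-0.21,-0.03,0.12,0.27,50,0,0,0,0,0,0,50]'

```text
t: 4.4
tool_pos: [0.6892, -0.0716, 0.2886]
tool_rot: [-1.16, -2.681, -0.136]
contact_force: [-0.8, -0.1, -0.5]
opening: 0.0497
grip_force: 0.0
```

```bash
python3 - <<'E'
from h import *
st()
p,q=tabpose(-.813,-.236,0)
print((R.from_rotvec(ctrl.get_obs()["tool_rot"]).inv()*q).as_rotvec())
plan([(tabpose(-.813,-.236,.05)[0],q,50,3),(p,q,50,5)])
E
```

```text
t 4.4 pos [ 0.6892 -0.0716  0.2886] open 49.7 gf 0.0 F [-0.8 -0.1 -0.5] q [-0.26  0.31  1.25  0.13  1.79 -1.  ]
[-3.23017653e-04 -8.41906327e-05 -3.77185666e-03]
8 rows: 0.02,0.01,0.22,0,0,-0.01,50, 0.01,0,0.22,0,0,-0.01,50, 0.02,0.01,0.22,0,0,-0.02,50, 0,0,0.17,0,0,0,50, 0,0,0.16,0,0,0,50, 0,0,0.17,0,0,0,50, 0,0,0.16,0,0,0,50, 0,0,0.17,0,0,0,50
```

Emit:
jog_arm --commands '[0.02,0.01,0.22,0,0,-0.01,50,0.02,0,0.22,0,0,-0.01,50,0.02,0.01,0.22,0,0,-0.02,50,0,0,0.17,0,0,0,50,0,0,0.16,0,0,0,50,0,0,0.17,0,0,0,50,0,0,0.16,0,0,0,50,0,0,0.17,0,0,0,50,0,0,0,0,0,0,50]' --newtons 40

```text
t: 5.52
tool_pos: [0.6716, -0.0502, 0.2023]
tool_rot: [-1.15, -2.684, -0.136]
contact_force: [0.1, 0.2, -0.9]
opening: 0.05
grip_force: 0.0
```

Emit:
jog_arm --commands '[0,0,0,0,0,0,30,0,0,0,0,0,0,20,0,0,0,0,0,0,10,0,0,0,0,0,0,5,0,0,0,0,0,0,5]' --newtons 40

```text
t: 6.15
tool_pos: [0.672, -0.0513, 0.2046]
tool_rot: [-1.151, -2.686, -0.135]
contact_force: [-4.5, -3.0, 2.4]
opening: 0.0135
grip_force: 41.1
```

```bash
python3 - <<'E'
from h import *
st()
o=ctrl.get_obs(); ref=R.from_rotvec(o["tool_rot"])
print(o["tool_pos"]-tabpose(-.813,-.236)[0], (ref.inv()*tabpose(-.813,-.236)[1]).as_rotvec())
W=[]; n=14
for k in range(1,n+1):
    s=-.813+(.68)*k/n; t=-.236+.556*k/n
    p,q=tabpose(s,t,0,ref); ref=q; W.append((p,q,5,1))
plan(W)
E
```

```text
t 6.15 pos [ 0.672  -0.0513  0.2046] open 13.5 gf 41.1 F [-4.5 -3.   2.4] q [-0.24  0.3   1.39  0.13  1.65 -1.  ]
[-0.00167111  0.00245058  0.00217809] [-0.00162574  0.00109846  0.00310735]
14 rows: -0.03,0,0.02,0.09,-0.39,-0.44,5, 0.02,0,0.01,0.08,-0.39,-0.48,5, 0.02,0,0,0.07,-0.4,-0.48,5, 0.02,0.01,0,0.05,-0.4,-0.49,5, 0.02,0,0,0.02,-0.39,-0.48,5, 0.03,0,0,0.01,-0.4,-0.49,5, 0.02,0,0,-0.01,-0.4,-0.48,5, 0.02,-0.01,0,-0.03,-0.4,-0.49,5, 0.02,0,0,-0.05,-0.39,-0.48,5, 0.02,0,0,-0.07,-0.4,-0.48,5, 0.03,-0.01,0,-0.08,-0.4,-0.48,5, 0.02,-0.01,0,-0.11,-0.39,-0.47,5, 0.02,0,0,-0.12,-0.4,-0.47,5, 0.02,-0.01,0,-0.15,-0.4,-0.47,5
```

Emit:
jog_arm --commands '[0.02,0,0,0.09,-0.39,-0.46,5,0.02,0,0,0.08,-0.39,-0.48,5,0.02,0,0,0.07,-0.4,-0.48,5,0.02,0.01,0,0.05,-0.4,-0.49,5,0.02,0,0,0.02,-0.39,-0.48,5,0.03,0,0,0.01,-0.4,-0.49,5,0.02,0,0,-0.01,-0.4,-0.48,5,0.02,-0.01,0,-0.03,-0.4,-0.49,5,0.02,0,0,-0.05,-0.39,-0.48,5,0.02,0,0,-0.07,-0.4,-0.48,5,0.03,-0.01,0,-0.08,-0.4,-0.48,5,0.02,-0.01,0,-0.11,-0.39,-0.47,5,0.02,0,0,-0.12,-0.4,-0.47,5,0.02,-0.01,0,-0.15,-0.4,-0.47,5,0,0,0,0,0,0,5,0,0,0,0,0,0,5]' --newtons 60

```text
t: 8.15
tool_pos: [0.6548, -0.0459, 0.202]
tool_rot: [0.184, 2.818, -0.033]
contact_force: [-6.6, -9.7, 0.1]
opening: 0.013
grip_force: 61.0
```

```bash
python3 - <<'E'
from h import *
st()
o=ctrl.get_obs(); ref=R.from_rotvec(o["tool_rot"]); p,q=tabpose(-.133,.320)
print(o["tool_pos"]-p, (ref.inv()*q).as_rotvec())
P=np.vstack([headpts(shot(n)) for n in ["scene","side"]])
P=P[P[:,2]<.205]; print(len(P),headfit(P))
E
```

```text
t 8.15 pos [ 0.6548 -0.0459  0.202 ] open 13.0 gf 61.0 F [-6.6 -9.7  0.1] q [-0.19 -0.05  1.79  0.02  1.09 -1.64]
[-0.00308151  0.00079578  0.00039021] [-0.00195715 -0.00213024  0.00260477]
2136 (array([-0.11805411,  0.32540465]), np.float64(0.004705736296842455))
```

Emit:
jog_arm --commands '[0,0,0,0,0,0,20,0,0,0,0,0,0,35,0,0,0,0,0,0,50,0,0,-0.3,0,0,0,50,0,0,-0.6,0,0,0,50,0,0,-0.6,0,0,0,50,0,0,-0.6,0,0,0,50]'

```text
t: 9.12
tool_pos: [0.6167, -0.0387, 0.3258]
tool_rot: [0.184, 2.813, -0.027]
contact_force: [0.4, -0.3, -0.5]
opening: 0.0501
grip_force: 0.0
```

```bash
python3 - <<'E'
from h import *
st()
Ps=[]
for n in ["scene","side"]:
    im=shot(n); P=headpts(im); P=P[P[:,2]<.245]; Ps.append(P); print(n,len(P),headfit(P),headfit(P,free=True))
    for c in ["clock_red","clock_yellow","clock_blue"]: print(c,clockfit(im,c))
print(headfit(np.vstack(Ps)),headfit(np.vstack(Ps),free=True))
E
```

```text
t 9.12 pos [ 0.6167 -0.0387  0.3258] open 50.1 gf 0.0 F [ 0.4 -0.3 -0.5] q [-0.19 -0.21  1.73  0.02  1.3  -1.64]
scene 941 (array([-0.13782778,  0.32749259]), np.float64(0.00439396430981369)) (array([-0.42060516,  0.33892601,  0.00323531,  0.00775178]), np.float64(0.004390526321924465))
clock_red [(0.7, 159, array([ 398.2, -180.1,   83.3,   48.8,  -35.7]), np.float64(0.0196), array([ 0.3983, -0.182 ,  0.0196]))]
clock_yellow [(0.64, 31, array([682.1, 324.5,  32.6,  10.6,  86.8]), np.float64(0.0264), array([0.6827, 0.3233, 0.0259]))]
clock_blue [(0.78, 287, array([ 580.2, -213.6,   80.9,   52.7,  -22.6]), np.float64(0.0196), array([ 0.5829, -0.2127,  0.0195]))]
side 1471 (array([-0.11913963,  0.32121182]), np.float64(0.004131566619048483)) (array([ 0.12361222,  0.35433979,  0.00491292, -0.00831036]), np.float64(0.004263258945956684))
clock_red [(0.65, 723, array([ 394.4, -185.4,   80. ,   54.2,  -29.1]), np.float64(0.0199), array([ 0.3942, -0.1873,  0.0199]))]
clock_yellow []
clock_blue []
(array([-0.12229349,  0.32340174]), np.float64(0.004241932038108636)) (array([-1.22772737e-01,  3.25474877e-01,  2.77192548e-04, -6.11501056e-04]), np.float64(0.004249482538669738))
```

```bash
python3 - <<'E'
from h import *
o=ctrl.get_obs(); ref=R.from_rotvec(o["tool_rot"]); print(ref.as_matrix().round(2).tolist())
a=np.deg2rad(-30); q=gripframe([0,0,-1],[-np.sin(a),np.cos(a),0],ref); print((ref.inv()*q).as_rotvec())
plan([([.395,-.186,.25],q,85,None)])
E
```

```text
[[-0.94, 0.13, 0.31], [0.12, 0.99, -0.04], [-0.31, 0.0, -0.95]]
[0.06464004 0.31335024 0.38948633]
7 rows: 0.51,-0.42,0.01,0.09,0.45,0.56,85, 0.48,-0.44,0.04,0.09,0.45,0.56,85, 0.45,-0.47,0.06,0.09,0.45,0.56,85, 0.42,-0.49,0.08,0.09,0.45,0.55,85, 0.39,-0.52,0.11,0.1,0.44,0.56,85, 0.36,-0.53,0.13,0.09,0.45,0.55,85, 0.32,-0.55,0.15,0.1,0.44,0.56,85
```

Emit:
jog_arm --commands '[0.51,-0.42,0.01,0.09,0.45,0.56,85,0.48,-0.44,0.04,0.09,0.45,0.56,85,0.45,-0.47,0.06,0.09,0.45,0.56,85,0.42,-0.49,0.08,0.09,0.45,0.55,85,0.39,-0.52,0.11,0.1,0.44,0.56,85,0.36,-0.53,0.13,0.09,0.45,0.55,85,0.32,-0.55,0.15,0.1,0.44,0.56,85,0,0,0,0,0,0,85,0,0,0,0,0,0,85]'

```text
t: 10.65
tool_pos: [0.3961, -0.1857, 0.2511]
tool_rot: [0.813, 3.032, 0.001]
contact_force: [0.3, 0.4, 0.2]
opening: 0.0849
grip_force: 0.0
```

```bash
python3 - <<'E'
from h import *
st()
Ps=[]
for n in ["scene","side"]:
    im=shot(n); P=headpts(im); Ps.append(P); print(n,len(P),headfit(P))
    if n=="side": print(clockfit(im,"clock_red"))
print(headfit(np.vstack(Ps)),headfit(np.vstack(Ps),free=True))
im=shot("wrist"); save(im,"w1.png"); print(im["cam_to_world"].round(3).tolist()); print(clockfit(im,"clock_red"))
P=cloud(im,hue(im,172,8,s=120,v=40)); P=P[(P[:,2]>.013)]; print(rect(P),P.mean(0),len(P))
E
```

```text
t 10.65 pos [ 0.3961 -0.1857  0.2511] open 84.9 gf 0.0 F [0.3 0.4 0.2] q [-0.61 -0.44  2.    0.    1.57 -1.66]
scene 947 (array([-0.14213596,  0.32775214]), np.float64(0.004401480642322973))
side 1466 (array([-0.12355882,  0.32174957]), np.float64(0.004115211822714892))
[(0.64, 744, array([ 394.1, -184.9,   81.9,   55.6,  -29.5]), np.float64(0.0198), array([ 0.3944, -0.187 ,  0.0198]))]
(array([-0.12653402,  0.32408393]), np.float64(0.004235082114361815)) (array([-1.27534077e-01,  3.25607620e-01,  1.77329240e-04, -5.16382270e-04]), np.float64(0.004237915825014021))
[[0.5, -0.827, -0.256, 0.333], [0.866, 0.478, 0.146, -0.148], [0.002, -0.295, 0.955, 0.393], [0.0, 0.0, 0.0, 1.0]]
[(0.82, 2940, array([ 393.8, -179.9,   84.7,   56.3,  -30.1]), np.float64(0.0189), array([ 0.3922, -0.1791,  0.0189]))]
[ 387.2 -125.6  217.    97.6  -83.7] [ 0.38948171 -0.16702907  0.02620489] 1806
```

View pics/w1.png

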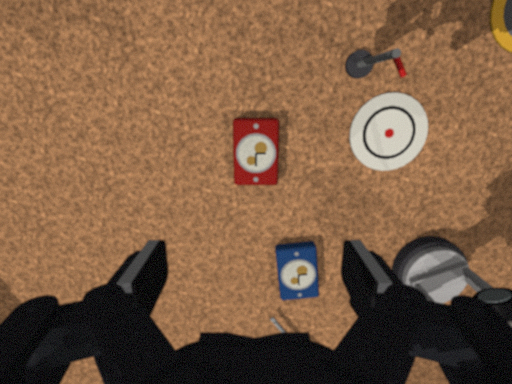

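```bash
python3 - <<'E'
from h import *
im=shot("wrist")
H=hsv(im); W=(H[...,1]<60)&(H[...,2]>150)
P=box(cloud(im,W),(.46,-.02),.062); P=P[P[:,2]<.012]; print("plate",rect(P),P[:,2].mean())
P=box(cloud(im,hue(im,172,8)),(.46,-.02),.03); print("spot",P.mean(0).round(4),len(P))
print(clockfit(im,"clock_red"),clockfit(im,"clock_blue"))
o=ctrl.get_obs(); ref=R.from_rotvec(o["tool_rot"])
a=np.deg2rad(-30); q=gripframe([0,0,-1],[-np.sin(a),np.cos(a),0],ref)
plan([([.394,-.183,.13],q,85,4)])
E
```

```text
plate [460.1 -20.5 100.9  99.3 -20.6] 0.002272637352262131
spot [ 0.4595 -0.0204  0.003 ] 48
[(0.86, 2895, array([ 393.7, -179.9,   84.7,   56.1,  -29.9]), np.float64(0.019), array([ 0.3924, -0.179 ,  0.0189]))] [(0.59, 1982, array([ 576.1, -214.9,   86. ,   56.2,  -23.6]), np.float64(0.019), array([ 0.5739, -0.2142,  0.019 ]))]
4 rows: 0.01,0.01,0.51,0,0.01,0,85, 0.02,0,0.51,0,0.01,0,85, 0.01,0.01,0.5,0,0.01,0,85, 0.02,0,0.51,0.01,0,0,85
```

Emit:
jog_arm --commands '[0.02,0.03,0.51,0,0.01,0,85,0.02,0.02,0.51,0,0.01,0,85,0.01,0.02,0.5,0,0.01,0,85,0.02,0.02,0.51,0.01,0,0,85,0,0,0,0,0,0,85]'

```text
t: 11.68
tool_pos: [0.3935, -0.1779, 0.1271]
tool_rot: [-0.812, -3.029, -0.002]
contact_force: [-1.1, 0.1, -0.0]
opening: 0.0852
grip_force: 0.0
```

```bash
python3 - <<'E'
from h import *
st()
im=shot("wrist"); save(im,"w2.png")
print(clockfit(im,"clock_red"))
E
```

```text
t 11.68 pos [ 0.3935 -0.1779  0.1271] open 85.2 gf 0.0 F [-1.1  0.1 -0. ] q [-0.6  -0.35  2.15 -0.    1.35 -1.64]
[(0.72, 132, array([627.2, -28. ,  16.5,   8. ,  57.2]), np.float64(0.0206), array([ 0.6276, -0.0274,  0.0206]))]
```

View pics/w2.png

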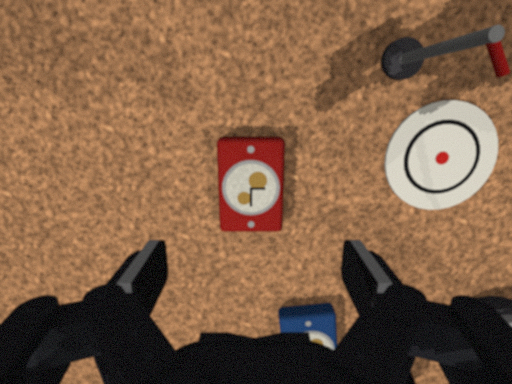

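```bash
cat >> h.py <<'E'
def topfit(im,c,z0=.019,r=.062,dz=.004):
    A=cloud(im,np.ones((384,512),bool)); A=box(A,c,r); A=A[abs(A[:,2]-z0)<dz]; 
    z=np.median(A[:,2]); A=A[abs(A[:,2]-z)<.003]; return rect(A),A[:,:2].mean(0).round(4),z.round(4),len(A)
E
python3 - <<'E'
from h import *
im=shot("wrist")
print(topfit(im,(.394,-.182)), topfit(im,(.394,-.182),r=.055))
im=shot("scene"); print(topfit(im,(.394,-.182))); print(clockfit(im,"clock_red"))
im=shot("side"); print(topfit(im,(.394,-.182)))
o=ctrl.get_obs(); ref=R.from_rotvec(o["tool_rot"]);print(ref.as_matrix().round(3).tolist())
E
```

```text
(array([ 393.1, -180.4,   84.6,   57.5,  -29.8]), array([ 0.3912, -0.1794]), np.float64(0.019), 5885) (array([ 393.1, -180.4,   84.6,   57.5,  -29.8]), array([ 0.3912, -0.1794]), np.float64(0.019), 5885)
(array([ 394.9, -183.1,   85.6,   58.1,  -34.8]), array([ 0.3944, -0.1848]), np.float64(0.0195), 186)
[(0.61, 158, array([ 396.7, -178.7,   84.8,   49.6,  -29.6]), np.float64(0.0195), array([ 0.3972, -0.1816,  0.0196]))]
(array([ 393. , -182.2,   85.7,   59.2,  -30.4]), array([ 0.3931, -0.1843]), np.float64(0.0198), 805)
[[-0.866, 0.5, 0.002], [0.5, 0.866, -0.002], [-0.003, -0.001, -1.0]]
```

```bash
python3 - <<'E'
from h import *
a=np.deg2rad(-30); o=ctrl.get_obs(); ref=R.from_rotvec(o["tool_rot"]); q=gripframe([0,0,-1],[-np.sin(a),np.cos(a),0],ref)
plan([([.393,-.181,.04],q,85,3),([.393,-.181,.0],q,85,4)])
E
```

```text
7 rows: 0.01,-0.01,0.51,0,0.01,0,85, 0.01,-0.02,0.51,0,0.01,0,85, 0.02,-0.01,0.51,-0.01,0.01,0,85, 0,0,0.17,0,0,0,85, 0,0,0.16,0,0,0,85, 0,0,0.17,0,0,0,85, 0,0,0.16,0,0,0,85
```

Emit:
jog_arm --commands '[0.01,-0.01,0.51,0,0.01,0,85,0.01,-0.02,0.51,0,0.01,0,85,0.02,-0.01,0.51,-0.01,0.01,0,85,0,0,0.17,0,0,0,85,0,0,0.16,0,0,0,85,0,0,0.17,0,0,0,85,0,0,0.16,0,0,0,85,0,0,0,0,0,0,85,0,0,0,0,0,0,85]'

```text
t: 13.1
tool_pos: [0.3919, -0.1801, -0.0014]
tool_rot: [-0.813, -3.032, -0.002]
contact_force: [0.3, 0.3, 0.7]
opening: 0.0853
grip_force: 0.0
```

Emit:
jog_arm --commands '[0,0,0,0,0,0,70,0,0,0,0,0,0,60,0,0,0,0,0,0,52,0,0,0,0,0,0,50,0,0,0,0,0,0,50]' --newtons 60

```text
t: 13.72
tool_pos: [0.3922, -0.1804, -0.001]
tool_rot: [-0.813, -3.033, -0.001]
contact_force: [-1.2, 0.6, 5.5]
opening: 0.0567
grip_force: 64.9
```

```bash
python3 - <<'E'
from h import *
st()
plan([([.392,-.180,.14],None,50,4),([.459,-.02,.140],None,50,6),([.459,-.02,.089],None,50,3)])
E
```

```text
t 13.72 pos [ 0.3922 -0.1804 -0.001 ] open 56.7 gf 64.9 F [-1.2  0.6  5.5] q [-0.6  -0.14  2.22  0.    1.06 -1.65]
13 rows: 0,0,-0.59,0,0,0,50, 0,0,-0.59,0,0,0,50, 0,0,-0.58,0,0,0,50, 0.01,0,-0.59,0,0,0,50, 0.06,0.48,0,0,0,0,50, 0.06,0.48,0,0,0,0,50, 0.06,0.48,0,0,0,0,50, 0.06,0.48,0,0,0,0,50, 0.06,0.48,0,0,0,0,50, 0.07,0.47,0,0,0,0,50, 0,0,0.28,0,0,0,50, 0,0,0.29,0,0,0,50, 0,0,0.28,0,0,0,50
```

Emit:
jog_arm --commands '[0,0,-0.3,0,0,0,50,0,0,-0.5,0,0,0,50,0,0,-0.5,0,0,0,50,0,0,-0.5,0,0,0,50,0,0,-0.5,0,0,0,50,0.06,0.48,0,0,0,0,50,0.06,0.48,0,0,0,0,50,0.06,0.48,0,0,0,0,50,0.06,0.48,0,0,0,0,50,0.06,0.48,0,0,0,0,50,0.07,0.47,0,0,0,0,50,0,0,0.28,0,0,0,50,0,0,0.28,0,0,0,50,0,0,0.24,0,0,0,50,0,0,0,0,0,0,50]'

```text
t: 15.6
tool_pos: [0.457, -0.0202, 0.0862]
tool_rot: [-0.814, -3.027, -0.002]
contact_force: [-0.0, -1.2, -2.4]
opening: 0.0566
grip_force: 64.6
```

```bash
cat >> h.py <<'E'
def planefit(im,name,c,r=.06,zr=(.07,.13)):
    m=[d for d in nets.silhouettes(im["name"],name)[:1]]
    if not m: print("none"); return
    P=box(cloud(im,m[0]["mask"]),c,r); P=P[(P[:,2]>zr[0])&(P[:,2]<zr[1])]; return m[0]["p"],P
def held(im,color,c,zc,a):
    """held clock: points near box of given colour; fit box x,y,z,yaw,roll,pitch by sdf"""
    h={"red":(172,8),"blue":(100,130),"yellow":(18,34)}[color]
    m=cv2.dilate(hue(im,*h,s=110,v=30).astype(np.uint8),np.ones((1,1)))>0
    P=cloud(im,m); P=P[(np.abs(P-np.r_[c,zc])<[.06,.06,.025]).all(1)]
    if len(P)<30: return len(P)
    def f(p): return sdfbox(R.from_euler("zyx",p[3:]).inv().apply(P-p[:3]),0,[.043,.029,.010])
    def g(p): return np.r_[f(p), .02*np.array([p[4],p[5]])]
    s=least_squares(g,[*c,zc,a,0,0],loss="soft_l1",f_scale=.002); return len(P),s.x[:3].round(4),np.rad2deg(s.x[3:]).round(1),np.abs(f(s.x)).mean().round(4)
E
python3 - <<'E'
from h import *
st()
for n in ["scene","side","wrist"]:
    im=shot(n); print(n,held(im,"red",[.459,-.02],.1,np.deg2rad(-30))); 
    if n!="scene": save(im,n+"3.png")
    if n=="wrist": A=cv2.imread("pics/side3.png")[130:330,110:380]
    
B=cv2.imread("pics/wrist3.png"); cv2.imwrite("pics/c.png",np.hstack([cv2.resize(A,(432,320),interpolation=2),cv2.resize(B,(360,320))]))
E
```

```text
t 15.6 pos [ 0.457  -0.0202  0.0862] open 56.6 gf 64.6 F [-0.  -1.2 -2.4] q [-0.21 -0.22  2.12  0.    1.25 -1.25]
scene (196, array([ 0.457 , -0.0212,  0.0964]), array([-29.4,   1. ,  -0.2]), np.float64(0.001))
side (348, array([ 0.4594, -0.0204,  0.0981]), array([-30.2,   0.2,  -0. ]), np.float64(0.0008))
wrist (11272, array([ 0.4615, -0.0203,  0.0981]), array([-30.2,   0. ,  -0.1]), np.float64(0.0005))
```

View pics/c.png

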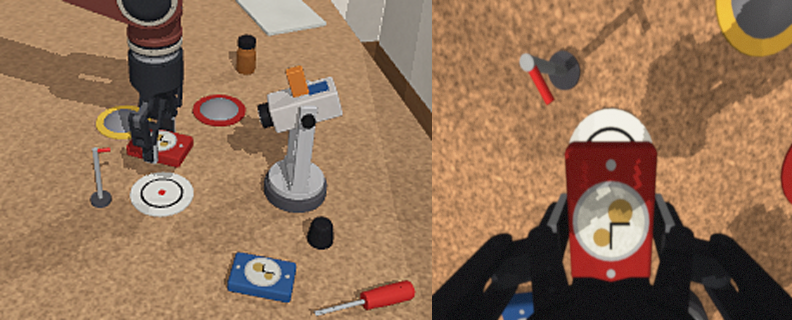

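Emit:
jog_arm --commands '[0,0,-0.04,0,0,0,50,0,0,0,0,0,0,50,0,0,0,0,0,0,50,0,0,0,0,0,0,50,0,0,0,0,0,0,50,0,0,0,0,0,0,50,0,0,0,0,0,0,50,0,0,0,0,0,0,50,0,0,0,0,0,0,50,0,0,0,0,0,0,50,0,0,0,0,0,0,50,0,0,0,0,0,0,50,0,0,0,0,0,0,50,0,0,0,0,0,0,50]'

```text
t: 17.5
tool_pos: [0.4588, -0.02, 0.0909]
tool_rot: [-0.813, -3.032, -0.002]
contact_force: [-0.3, -0.2, -2.0]
opening: 0.0566
grip_force: 64.6
```

```bash
python3 - <<'E'
from h import *
st()
for n in ["scene","side","wrist"]:
    im=shot(n); print(n,held(im,"red",[.459,-.02],.1,np.deg2rad(-30))); 
E
```

```text
t 17.5 pos [ 0.4588 -0.02    0.0909] open 56.6 gf 64.6 F [-0.3 -0.2 -2. ] q [-0.21 -0.22  2.12  0.    1.25 -1.25]
scene (198, array([ 0.459 , -0.0213,  0.1007]), array([-30.6,  -0.3,  -0.5]), np.float64(0.0012))
side (350, array([ 0.4602, -0.0202,  0.1012]), array([-29.9,  -0.3,   0.1]), np.float64(0.0009))
wrist (11274, array([ 0.4616, -0.0198,  0.1007]), array([-30.3,   0. ,  -0. ]), np.float64(0.0005))
```

Emit:
jog_arm --commands '[0.02,-0.01,0.02,0,0,0,50,0,0,0,0,0,0,50,0,0,0,0,0,0,50,0,0,0,0,0,0,50,0,0,0,0,0,0,50,0,0,0,0,0,0,50,0,0,0,0,0,0,50,0,0,0,0,0,0,50,0,0,0,0,0,0,50,0,0,0,0,0,0,50,0,0,0,0,0,0,50,0,0,0,0,0,0,50]'

```text
t: 19.15
tool_pos: [0.4574, -0.0199, 0.0897]
tool_rot: [-0.813, -3.032, -0.002]
contact_force: [-0.2, -0.7, -2.5]
opening: 0.0568
grip_force: 64.6
```

```bash
python3 - <<'E'
from h import *
st()
p=ctrl.get_obs()["tool_pos"]
plan([([p[0],p[1],.14],None,50,2),([.587,.1905,.14],None,50,6),([.587,.1905,.06],None,50,3)])
E
```

```text
t 19.15 pos [ 0.4574 -0.0199  0.0897] open 56.8 gf 64.6 F [-0.2 -0.7 -2.5] q [-0.21 -0.23  2.12  0.    1.25 -1.25]
11 rows: 0,0,-0.42,0,0,0,50, 0,0,-0.42,0,0,0,50, -0.02,0.69,0,0,0,0,50, -0.02,0.69,0,0,0,0,50, -0.02,0.68,0,0,0,0,50, -0.02,0.69,0,0,0,0,50, -0.02,0.68,0,0,0,0,50, -0.01,0.69,0,0,0,0,50, 0,0,0.45,0,0,0,50, 0,0,0.44,0,0,0,50, -0.01,0,0.45,0,0,0,50
```

Emit:
jog_arm --commands '[0,0,-0.42,0,0,0,50,0,0,-0.42,0,0,0,50,-0.02,0.69,0,0,0,0,50,-0.02,0.69,0,0,0,0,50,-0.02,0.68,0,0,0,0,50,-0.02,0.69,0,0,0,0,50,-0.02,0.68,0,0,0,0,50,-0.01,0.69,0,0,0,0,50,0,0,0.45,0,0,0,50,0,0,0.44,0,0,0,50,0,0,0.4,0,0,0,50,0,0,0,0,0,0,50,0,0,0,0,0,0,50,0,0,0,0,0,0,50]'

```text
t: 20.9
tool_pos: [0.588, 0.1912, 0.0647]
tool_rot: [-0.814, -3.034, -0.004]
contact_force: [-0.4, 0.7, -2.2]
opening: 0.057
grip_force: 64.8
```

```bash
python3 - <<'E'
from h import *
st()
for n in ["scene","side","wrist"]:
    im=shot(n); print(n,held(im,"red",[.588,.191],.073,np.deg2rad(-30)));
E
```

```text
t 20.9 pos [0.588  0.1912 0.0647] open 57.0 gf 64.8 F [-0.4  0.7 -2.2] q [ 0.19  0.19  1.75  0.    1.19 -0.85]
scene (253, array([0.5881, 0.1906, 0.0747]), array([-30.3,   0. ,  -0.2]), np.float64(0.001))
side (243, array([0.5895, 0.1908, 0.0746]), array([-30.8,   0. ,  -1. ]), np.float64(0.0011))
wrist (11472, array([0.5903, 0.191 , 0.074 ]), array([-30. ,  -0.1,  -0. ]), np.float64(0.0005))
```

Emit:
jog_arm --commands '[0.01,-0.01,0.2,0,0,0,50,0.01,0,0.2,0,0,0,50,0,0,0.15,0,0,0,50,0,0,0.1,0,0,0,50,0,0,0.05,0,0,0,50,0,0,0,0,0,0,50,0,0,0,0,0,0,50]'

```text
t: 21.92
tool_pos: [0.5857, 0.1912, 0.0213]
tool_rot: [-0.813, -3.032, -0.003]
contact_force: [0.3, -0.7, -1.2]
opening: 0.0567
grip_force: 64.9
```

```bash
python3 - <<'E'
from h import *
st()
for n in ["scene","side"]:
    im=shot(n); print(n,held(im,"red",[.588,.191],.032,np.deg2rad(-30)));
E
```

```text
t 21.93 pos [0.5857 0.1912 0.0213] open 56.7 gf 64.9 F [ 0.3 -0.7 -1.2] q [ 0.19  0.25  1.77  0.    1.12 -0.85]
scene (264, array([0.5864, 0.1908, 0.0308]), array([-30.4,   0. ,  -0.7]), np.float64(0.0012))
side (235, array([0.587 , 0.1912, 0.0318]), array([-30.1,  -0.3,  -0. ]), np.float64(0.0014))
```

Emit:
jog_arm --commands '[-0.02,0.01,0,0,0,0,50,0,0,0.02,0,0,0,50,0,0,0,0,0,0,50,0,0,0,0,0,0,50]'

```text
t: 22.52
tool_pos: [0.5866, 0.191, 0.0195]
tool_rot: [-0.813, -3.031, -0.002]
contact_force: [0.2, -0.8, -1.8]
opening: 0.0568
grip_force: 64.9
```

Emit:
jog_arm --commands '[0,0,0.01,0,0,0,50,0,0,0,0,0,0,50,0,0,0,0,0,0,50]'

```text
t: 22.9
tool_pos: [0.5867, 0.191, 0.0191]
tool_rot: [-0.813, -3.032, -0.002]
contact_force: [-0.4, 0.9, -1.3]
opening: 0.0563
grip_force: 65.0
```

Emit:
jog_arm --commands '[0,0,0.01,0,0,0,50,0,0,0,0,0,0,50,0,0,0,0,0,0,50]'

```text
t: 23.28
tool_pos: [0.5868, 0.191, 0.0189]
tool_rot: [-0.813, -3.032, -0.002]
contact_force: [-2.4, 0.3, 5.3]
opening: 0.0562
grip_force: 65.5
```

Emit:
jog_arm --commands '[0,0,0,0,0,0,65,0,0,0,0,0,0,80,0,0,0,0,0,0,80,0,0,0,0,0,0,80,0,0,0,0,0,0,80]'

```text
t: 23.9
tool_pos: [0.5867, 0.191, 0.0184]
tool_rot: [-0.813, -3.032, -0.002]
contact_force: [0.0, 0.1, 0.4]
opening: 0.0802
grip_force: 0.0
```

```bash
python3 - <<'E'
from h import *
st()
for n in ["scene","side","wrist"]:
    im=shot(n); print(n,held(im,"red",[.588,.191],.030,np.deg2rad(-30)));
E
```

```text
t 23.9 pos [0.5867 0.191  0.0184] open 80.2 gf 0.0 F [0.  0.1 0.4] q [ 0.19  0.25  1.77  0.    1.12 -0.85]
scene (313, array([0.5873, 0.1901, 0.0287]), array([-30.4,   0.4,  -0.1]), np.float64(0.0019))
side (241, array([0.5883, 0.1905, 0.029 ]), array([-30.6,  -0.2,   1. ]), np.float64(0.0023))
wrist (11628, array([0.5889, 0.1899, 0.0288]), array([-30. ,   0.1,   0.4]), np.float64(0.0006))
```

```bash
python3 - <<'E'
from h import *
o=ctrl.get_obs(); ref=R.from_rotvec(o["tool_rot"])
a=np.deg2rad(-23.5); q=gripframe([0,0,-1],[-np.sin(a),np.cos(a),0],ref)
p=o["tool_pos"]
plan([([p[0],p[1],.05],None,80,2),([p[0],p[1],.28],None,85,5),([.576,-.16,.28],q,85,None),([.576,-.214,.20],q,85,None)])
E
```

```text
18 rows: 0,0,-0.26,0,0,0,80, 0,0,-0.27,0,0,0,80, 0,0,-0.77,0,0,0,85, 0,0,-0.76,0,0,0,85, 0,0,-0.77,0,0,0,85, 0.01,0,-0.76,0,0,0,85, 0,0,-0.77,0,0,0,85, -0.35,-0.64,0,0,0,-0.14,85, -0.34,-0.65,0,0,0,-0.14,85, -0.33,-0.65,0,0,0,-0.14,85, -0.32,-0.66,0,0,-0.01,-0.14,85, -0.31,-0.66,0,0,0,-0.14,85, -0.3,-0.67,0,0,-0.01,-0.15,85, -0.29,-0.67,0,0,0,-0.14,85, -0.27,-0.68,-0.01,0.01,-0.01,-0.15,85, -0.12,-0.27,0.44,0,0,0,85, -0.12,-0.28,0.45,0,0,0,85, -0.12,-0.27,0.44,0,0,0,85
```

Emit:
jog_arm --commands '[0,0,-0.15,0,0,0,80,0,0,-0.38,0,0,0,80,0,0,-0.77,0,0,0,85,0,0,-0.76,0,0,0,85,0,0,-0.77,0,0,0,85,0.01,0,-0.76,0,0,0,85,0,0,-0.77,0,0,0,85,-0.35,-0.64,0,0,0,-0.14,85,-0.34,-0.65,0,0,0,-0.14,85,-0.33,-0.65,0,0,0,-0.14,85,-0.32,-0.66,0,0,-0.01,-0.14,85,-0.31,-0.66,0,0,0,-0.14,85,-0.3,-0.67,0,0,-0.01,-0.15,85,-0.29,-0.67,0,0,0,-0.14,85,-0.27,-0.68,0,0.01,-0.01,-0.15,85,-0.12,-0.27,0.44,0,0,0,85,-0.12,-0.28,0.45,0,0,0,85,-0.12,-0.27,0.44,0,0,0,85,0,0,0,0,0,0,85,0,0,0,0,0,0,85]'

```text
t: 26.55
tool_pos: [0.5766, -0.2136, 0.2012]
tool_rot: [0.639, 3.074, -0.001]
contact_force: [-0.6, -0.2, 0.7]
opening: 0.0848
grip_force: 0.0
```

```bash
python3 - <<'E'
from h import *
st()
for n in ["scene","side"]:
    im=shot(n); print(n,held(im,"red",[.588,.191],.030,np.deg2rad(-30)),topfit(im,(.576,-.216))); save(im,n+"4.png"); print(clockfit(im,"clock_yellow"))
    P=headpts(im); print(headfit(P))
im=shot("wrist"); save(im,"w4.png"); print(topfit(im,(.576,-.216)),clockfit(im,"clock_blue"))
A=cv2.imread("pics/side4.png")[130:340,110:400]; B=cv2.imread("pics/w4.png"); cv2.imwrite("pics/d.png",np.hstack([cv2.resize(A,(440,320),interpolation=2),cv2.resize(B,(360,320))]))
E
```

```text
t 26.55 pos [ 0.5766 -0.2136  0.2012] open 84.8 gf 0.0 F [-0.6 -0.2  0.7] q [-0.48  0.05  1.67  0.    1.42 -1.64]
scene (384, array([0.5873, 0.1903, 0.0289]), array([-30. ,   0.3,   0.2]), np.float64(0.0016)) (array([ 577.4, -215.8,   86.2,   60.4,  -24.6]), array([ 0.5796, -0.2149]), np.float64(0.0195), 328)
[]
(array([-0.1316727 ,  0.32477173]), np.float64(0.004352778437492136))
side (337, array([0.5878, 0.1904, 0.0293]), array([-30.1,  -0.1,   1.1]), np.float64(0.002)) (array([ 575.4, -217.1,   85.3,   59.8,  -23.5]), array([ 0.5753, -0.219 ]), np.float64(0.0196), 812)
[]
(array([2.01045438, 0.56960076]), np.float64(0.005867116168744923))
(array([ 576.1, -215.5,   85.4,   57.6,  -23.5]), array([ 0.5746, -0.215 ]), np.float64(0.019), 3803) [(0.85, 3766, array([ 576.3, -215. ,   85.4,   56.6,  -23.3]), np.float64(0.019), array([ 0.5748, -0.2145,  0.0189]))]
```

View pics/d.png

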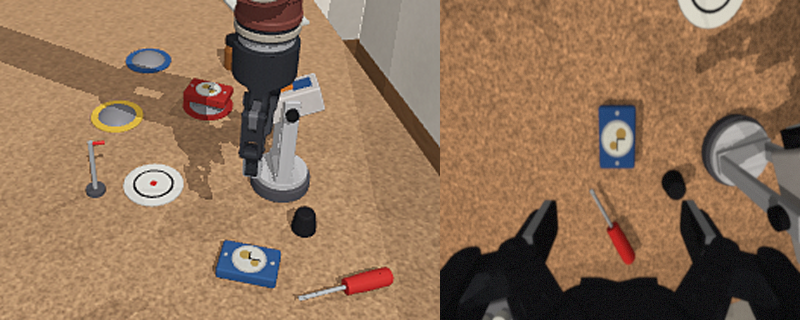

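```bash
python3 - <<'E'
from h import *
a=np.deg2rad(-23.5); o=ctrl.get_obs(); ref=R.from_rotvec(o["tool_rot"]); q=gripframe([0,0,-1],[-np.sin(a),np.cos(a),0],ref); c=[.5762,-.2158]
plan([([*c,.04],q,85,4),([*c,.0],q,85,4)])
E
```

```text
8 rows: 0,-0.01,0.67,0,0,0,85, 0,-0.01,0.67,0,0.01,0,85, 0,-0.01,0.67,0,0,0,85, -0.01,-0.01,0.67,0,0.01,0.01,85, 0,0,0.17,0,0,0,85, 0,0,0.17,0,0,0,85, 0,0,0.16,0,0,0,85, 0,0,0.17,0,0,0,85
```

Emit:
jog_arm --commands '[0,-0.01,0.67,0,0,0,85,0,-0.01,0.67,0,0.01,0,85,0,-0.01,0.67,0,0,0,85,-0.01,-0.01,0.67,0,0,0.01,85,0,0,0.17,0,0,0,85,0,0,0.17,0,0,0,85,0,0,0.16,0,0,0,85,0,0,0.17,0,0,0,85,0,0,0,0,0,0,85,0,0,0,0,0,0,85]'

```text
t: 28.1
tool_pos: [0.5758, -0.2164, -0.0009]
tool_rot: [-0.641, -3.075, 0.0]
contact_force: [-0.3, -0.6, 0.1]
opening: 0.0852
grip_force: 0.0
```

Emit:
jog_arm --commands '[0,0,0,0,0,0,70,0,0,0,0,0,0,60,0,0,0,0,0,0,52,0,0,0,0,0,0,50,0,0,0,0,0,0,50]' --newtons 60

```text
t: 28.72
tool_pos: [0.5761, -0.2165, -0.0006]
tool_rot: [0.641, 3.075, -0.0]
contact_force: [-0.4, 0.4, 4.8]
opening: 0.0564
grip_force: 65.6
```

```bash
python3 - <<'E'
from h import *
st(); p=ctrl.get_obs()["tool_pos"]
plan([([p[0],p[1],.12],None,50,4),([.458,-.02,.12],None,50,None),([.458,-.02,.089],None,50,2)])
E
```

```text
t 28.73 pos [ 0.5761 -0.2165 -0.0006] open 56.4 gf 65.6 F [-0.4  0.4  4.8] q [-0.48  0.28  1.78 -0.    1.08 -1.64]
12 rows: 0,0,-0.5,0,0,0,50, 0,0,-0.5,0,0,0,50, 0,0,-0.5,0,0,0,50, 0,0,-0.51,0,0,0,50, 0.52,0.37,0,0,0,0,50, 0.52,0.37,0,0,0,0,50, 0.52,0.37,0,0,0,0,50, 0.52,0.37,0,0,0,0,50, 0.52,0.37,0,0,0,0,50, 0.51,0.37,0,0,0,0,50, 0,0,0.26,0,0,0,50, 0,0,0.26,0,0,0,50
```

Emit:
jog_arm --commands '[0,0,-0.3,0,0,0,50,0,0,-0.5,0,0,0,50,0,0,-0.6,0,0,0,50,0,0,-0.61,0,0,0,50,0.52,0.37,0,0,0,0,50,0.52,0.37,0,0,0,0,50,0.52,0.37,0,0,0,0,50,0.52,0.37,0,0,0,0,50,0.52,0.37,0,0,0,0,50,0.51,0.37,0,0,0,0,50,0,0,0.26,0,0,0,50,0,0,0.26,0,0,0,50,0,0,0,0,0,0,50,0,0,0,0,0,0,50,0,0,0,0,0,0,50]'

```text
t: 30.6
tool_pos: [0.4584, -0.0201, 0.0887]
tool_rot: [-0.642, -3.075, 0.0]
contact_force: [-0.3, 0.1, -0.9]
opening: 0.0567
grip_force: 65.0
```

```bash
python3 - <<'E'
from h import *
st()
for n in ["scene","side","wrist"]:
    im=shot(n); print(n,held(im,"blue",[.459,-.02],.1,np.deg2rad(-23.5)),held(im,"red",[.588,.191],.030,np.deg2rad(-30)) if n!="wrist" else "")
    if n!="wrist": print(headfit(headpts(im)))
E
```

```text
t 30.6 pos [ 0.4584 -0.0201  0.0887] open 56.7 gf 65.0 F [-0.3  0.1 -0.9] q [-0.21 -0.22  2.12 -0.    1.25 -1.37]
scene (157, array([ 0.4571, -0.0201,  0.0988]), array([-23.5,  -0. ,   0.4]), np.float64(0.001)) (385, array([0.5872, 0.1903, 0.0284]), array([-30.3,   0.6,   0.1]), np.float64(0.0019))
(array([-0.13860333,  0.32468631]), np.float64(0.004373829840956288))
side (333, array([ 0.4583, -0.0196,  0.0989]), array([-23.3,  -0.2,  -0.4]), np.float64(0.0008)) (338, array([0.5881, 0.1906, 0.0293]), array([-31. ,  -0. ,   1.9]), np.float64(0.0019))
(array([-0.11850303,  0.32747852]), np.float64(0.004131941787538814))
wrist (11098, array([ 0.4599, -0.0187,  0.0982]), array([-23.8,  -0. ,  -0.1]), np.float64(0.0005))
```

Emit:
jog_arm --commands '[-0.01,0,-0.02,0,0,0,50,0,0,0,0,0,0,50,0,0,0,0,0,0,50,0,0,0,0,0,0,50,0,0,0,0,0,0,50,0,0,0,0,0,0,50,0,0,0,0,0,0,50,0,0,0,0,0,0,50,0,0,0,0,0,0,50,0,0,0,0,0,0,50,0,0,0,0,0,0,50,0,0,0,0,0,0,50,0,0,0,0,0,0,50,0,0,0,0,0,0,50,0,0,0,0,0,0,50]'

```text
t: 32.62
tool_pos: [0.4583, -0.0198, 0.0894]
tool_rot: [-0.641, -3.075, 0.0]
contact_force: [0.8, 0.2, -1.0]
opening: 0.0565
grip_force: 65.0
```

```bash
python3 - <<'E'
from h import *
st()
for n in ["scene","side","wrist"]:
    im=shot(n); print(n,held(im,"blue",[.459,-.02],.1,np.deg2rad(-23.5)))
p=ctrl.get_obs()["tool_pos"]
plan([([p[0],p[1],.16],None,50,2),([.450,.25,.16],None,50,6),([.487,.376,.12],None,50,4),([.487,.376,.065],None,50,3)])
E
```

```text
t 32.62 pos [ 0.4583 -0.0198  0.0894] open 56.5 gf 65.0 F [ 0.8  0.2 -1. ] q [-0.21 -0.22  2.12 -0.    1.25 -1.37]
scene (153, array([ 0.4575, -0.0203,  0.0989]), array([-24. ,  -0.6,  -1.1]), np.float64(0.0011))
side (333, array([ 0.4582, -0.0194,  0.0998]), array([-23.2,  -0.1,  -0. ]), np.float64(0.0009))
wrist (11110, array([ 0.4601, -0.0185,  0.0989]), array([-23.7,   0. ,  -0.2]), np.float64(0.0005))
15 rows: 0,0,-0.59,0,0,0,50, 0,0,-0.59,0,0,0,50, 0.32,0.68,0,0,0,0,50, 0.32,0.68,0,0,0,0,50, 0.32,0.68,0,0,0,0,50, 0.32,0.68,0,0,0,0,50, 0.32,0.67,0,0,0,0,50, 0.33,0.68,0,0,0,0,50, 0.07,0.54,0.17,0,0,0,50, 0.07,0.54,0.17,0,0,0,50, 0.06,0.54,0.17,0,0,0,50, 0.07,0.55,0.16,0,0,0,50, 0,0,0.31,0,0,0,50, 0,0,0.3,0,0,0,50, 0,0,0.31,0,0,0,50
```

Emit:
jog_arm --commands '[0,0,-0.59,0,0,0,50,0,0,-0.59,0,0,0,50,0.32,0.68,0,0,0,0,50,0.32,0.68,0,0,0,0,50,0.32,0.68,0,0,0,0,50,0.32,0.68,0,0,0,0,50,0.32,0.67,0,0,0,0,50,0.33,0.68,0,0,0,0,50,0.07,0.54,0.17,0,0,0,50,0.07,0.54,0.17,0,0,0,50,0.06,0.54,0.17,0,0,0,50,0.07,0.55,0.16,0,0,0,50,0,0,0.31,0,0,0,50,0,0,0.3,0,0,0,50,0,0,0.31,0,0,0,50,0,0,0,0,0,0,50,0,0,0,0,0,0,50,0,0,0,0,0,0,50]'

```text
t: 35.02
tool_pos: [0.4877, 0.3764, 0.0661]
tool_rot: [0.641, 3.075, 0.002]
contact_force: [-0.9, 0.1, -1.9]
opening: 0.0565
grip_force: 65.0
```

```bash
python3 - <<'E'
from h import *
st()
for n in ["scene","side","wrist"]:
    im=shot(n); print(n,held(im,"blue",[.488,.376],.075,np.deg2rad(-23.5)),held(im,"red",[.588,.191],.030,np.deg2rad(-30)) if n!="wrist" else "")
E
```

```text
t 35.02 pos [0.4877 0.3764 0.0661] open 56.5 gf 65.0 F [-0.9  0.1 -1.9] q [ 0.54  0.18  1.76  0.    1.2  -0.62]
scene (201, array([0.4863, 0.3748, 0.0755]), array([-21.2,   0.1,  -0.5]), np.float64(0.0011)) (371, array([0.5871, 0.1901, 0.0286]), array([-30. ,  -0.1,   0.3]), np.float64(0.0016))
side (181, array([0.4878, 0.376 , 0.0765]), array([-23.2,  -0.1,   0.7]), np.float64(0.0012)) (345, array([0.5882, 0.1904, 0.0289]), array([-30.6,  -0. ,   0.6]), np.float64(0.0022))
wrist (11345, array([0.489 , 0.3774, 0.0754]), array([-23.3,  -0.1,  -0.1]), np.float64(0.0005))
```

Emit:
jog_arm --commands '[0,0.01,0.2,0,0,0,50,0,0,0.2,0,0,0,50,0,0,0.2,0,0,0,50,0,0,0.1,0,0,0,50,0,0,0.05,0,0,0,50,0,0,0,0,0,0,50,0,0,0,0,0,0,50,0,0,0,0,0,0,50]'

```text
t: 36.17
tool_pos: [0.4874, 0.3768, 0.0202]
tool_rot: [-0.641, -3.075, -0.001]
contact_force: [-0.1, -0.5, -1.1]
opening: 0.0566
grip_force: 65.1
```

```bash
python3 - <<'E'
from h import *
st()
for n in ["scene","side","wrist"]:
    im=shot(n); print(n,held(im,"blue",[.488,.376],.032,np.deg2rad(-23.5)))
E
```

```text
t 36.17 pos [0.4874 0.3768 0.0202] open 56.6 gf 65.1 F [-0.1 -0.5 -1.1] q [ 0.54  0.25  1.77  0.    1.12 -0.62]
scene (223, array([0.4864, 0.3765, 0.0294]), array([-23.8,   0.1,   0.1]), np.float64(0.0014))
side (180, array([0.4877, 0.3771, 0.0302]), array([-23.6,  -0.2,  -0.2]), np.float64(0.0015))
wrist (11546, array([0.4887, 0.3777, 0.0295]), array([-23.2,  -0. ,  -0.2]), np.float64(0.0005))
```

Well centred; ease down to contact.

Emit:
jog_arm --commands '[0,0,0.01,0,0,0,50,0,0,0,0,0,0,50,0,0,0,0,0,0,50]'

```text
t: 36.7
tool_pos: [0.4872, 0.3767, 0.0194]
tool_rot: [-0.641, -3.075, -0.0]
contact_force: [-0.7, -0.4, 0.5]
opening: 0.0564
grip_force: 65.2
```

Emit:
jog_arm --commands '[0,0,0.01,0,0,0,50,0,0,0,0,0,0,50,0,0,0,0,0,0,50]'

```text
t: 37.08
tool_pos: [0.4872, 0.3768, 0.0193]
tool_rot: [-0.641, -3.075, -0.0]
contact_force: [-2.6, -1.5, 6.1]
opening: 0.0564
grip_force: 65.8
```

Emit:
jog_arm --commands '[0,0,0,0,0,0,65,0,0,0,0,0,0,80,0,0,0,0,0,0,80,0,0,0,0,0,0,80,0,0,0,0,0,0,80]'

```text
t: 37.7
tool_pos: [0.4871, 0.3767, 0.0186]
tool_rot: [-0.641, -3.075, 0.0]
contact_force: [0.3, 0.5, 0.4]
opening: 0.0799
grip_force: 0.0
```

Emit:
jog_arm --commands '[0,0,-0.15,0,0,0,80,0,0,-0.4,0,0,0,80,0,0,-0.7,0,0,0,85,0,0,-0.7,0,0,0,85,0,0,-0.7,0,0,0,85,0,0,-0.7,0,0,0,85,0,0,0,0,0,0,85,0,0,0,0,0,0,85]'

```text
t: 38.7
tool_pos: [0.4871, 0.3765, 0.2196]
tool_rot: [-0.641, -3.074, 0.0]
contact_force: [-0.1, -0.2, -0.7]
opening: 0.0851
grip_force: 0.0
```

```bash
python3 - <<'E'
from h import *
st()
Ps=[]
for n in ["scene","side"]:
    im=shot(n); save(im,n+"5.png"); print(n,held(im,"blue",[.488,.376],.030,np.deg2rad(-23.5)),held(im,"red",[.588,.191],.030,np.deg2rad(-30)),clockfit(im,"clock_yellow"))
    P=headpts(im); Ps.append(P); print(headfit(P))
print(headfit(np.vstack(Ps)))
A=cv2.imread("pics/scene5.png")[140:300,140:420]; B=cv2.imread("pics/side5.png")[130:300,130:380]
cv2.imwrite("pics/e.png",np.hstack([cv2.resize(A,(400,300),interpolation=2),cv2.resize(B,(400,300),interpolation=2)]))
E
```

```text
t 38.7 pos [0.4871 0.3765 0.2196] open 85.1 gf 0.0 F [-0.1 -0.2 -0.7] q [ 0.54  0.04  1.65  0.    1.46 -0.62]
scene (258, array([0.4866, 0.3764, 0.0281]), array([-24.7,   0. ,  -0.4]), np.float64(0.0016)) (380, array([0.5873, 0.1902, 0.0287]), array([-30.1,   1.2,  -0.4]), np.float64(0.0019)) []
(array([-0.1259486 ,  0.32330446]), np.float64(0.00436821756268166))
side (252, array([0.4871, 0.377 , 0.0293]), array([-23.6,  -0.4,   1.4]), np.float64(0.0024)) (330, array([0.5883, 0.1905, 0.0294]), array([-30.1,   0.6,   0.4]), np.float64(0.0018)) []
(array([-0.120739  ,  0.32325345]), np.float64(0.0041269304683518825))
(array([-0.12172462,  0.32333956]), np.float64(0.004222805121339529))
```

View pics/e.png

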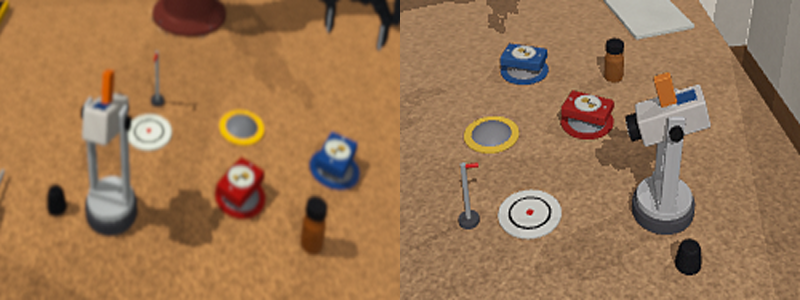

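View pics/scene5.png

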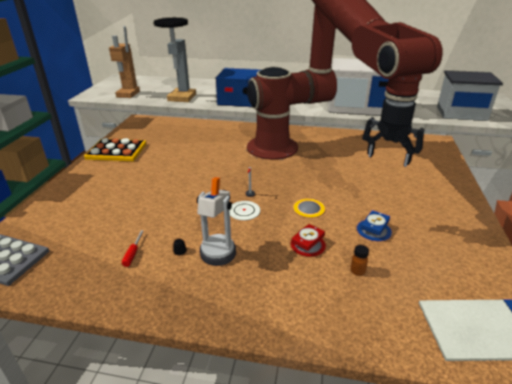

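View pics/side5.png

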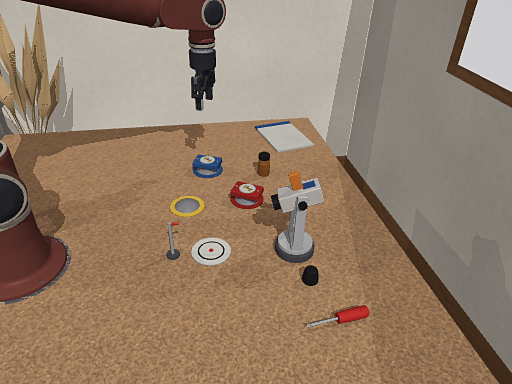

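The full views show no yellow clock anywhere. The red clock sits on its dome at scene pixel (308,238) and the blue at (376,222), and the camera faces the viewing point. Handing in.

```bash
python3 -c "
from station import job
print(job.finish_job())"
```

```text
the job is handed in; nothing more can be done
None
```

The job is handed in, with no verdict returned: the camera looks at the viewing point to within about 1° by my measurements, and the red and then the blue clock were each held there for over a second and now rest flat on the domes of their own colour; no yellow clock was there.

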